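# Pull-test a globe base's hook with the bench tension gauge

## Task

Pull-test the brass hook in the wooden base held in the vise: with closed fingers hooked in the gauge's black finger handle, not gripping it, draw it out to 12 newtons, where the orange pointer meets the red line, never well past it, and hold steady for about two seconds. Then ease the handle back in without letting it snap, and gently push it and the blue gauge fully home against the yellow rear stop. Leave the two glass globes undisturbed.

Things in the scene. Friction and masses are not known exactly. Their poses are not given: they have to be found in the camera images.
- rig: Pull tester fixed to the bench: grey plate, dark vise (x -190 to -280 mm) clamping a wooden globe base with a brass hook, two yellow stop blocks, and a rail with the blue gauge (150 x 70 mm, top 74 mm); all below 120 mm. Origin on the bench, on the rail's centre line; x = pull direction, away from the vise. The wire link from gauge to hook starts slack, by 5 to 66 mm, unmeasured.
- handle: Black frame 82 (x) x 92 (y) x 40 mm high, from 30 to 70 mm above the bench, with a through window 50 (x) x 64 mm (y), walls 16 mm across x. Origin on the bench below the window's centre; axes as the rig's. At x = 129 mm in the rig's frame handle and gauge are fully home. It first drags the gauge along (about 2 N); with the slack gone it comes out of it, against a spring of 4 N plus 0.25 N per mm.
- globe_big: Loose glass globe, 104 mm diameter, on a dark wooden foot 88 mm wide, about 133 mm tall; origin centre of its underside.
- globe_small: Loose glass globe, 76 mm diameter, on a red foot 65 mm wide, about 97 mm tall; origin centre of its underside.
Not all that is in view belongs to the job. Leave any purple look-alike of the globe_big alone. What is shaped like the globe_small but green is not meant.

How it is judged:
By the outcome, as a careful person would: the job done as asked, in the order asked, and still so for the second after the job is handed in, with the robot touching nothing.
It also fails if it takes over 45 s, if anything falls off the work surface, if the arm or the gripper's body presses on something with over 40 N, if the wrist force passes 120 N, or if a joint passes its speed limit or range.

## Robot

A 6-joint arm with a two-finger parallel gripper is mounted at the origin on the work surface. World frame = base frame: x ahead of the robot, y to its left, z up, the work surface at z = 0. Lengths are in mm, angles in rad, forces in N, time in s.
With the tool pointing down it reaches from about 300 to 775 mm from the base axis. Payload 14.6 kg.
Tool frame: the origin (TCP) lies on the centre line of the jaws, within the pads' length; the fingertips stand 19 mm ahead of it and the grasp point (between the pads) is the TCP (bot.tip_reach is the distance from the TCP to the fingertips, in mm); z points along the fingers, y is the line along which they close (so a half turn about z gives the same grasp; the last joint's range is limited). The gripper opens to 85 mm and grips with 20 to 120 N. Pads are 22 mm wide; open, the fingers measure 114 mm over their backs; the gripper's body (76 mm by 85 mm) begins 54 mm behind the grasp point. The pads swing forward as they close: fully open they stand 13 mm farther back than shut.
Start: joints at [1.193, 0.3, 1.521, -0, 1.321, -0.067], TCP at [168.199, 523.64, 250.281] pointing down, gripper open.
Joint ranges: [-3.03, 3.03], [-0.79, 2.21], [0.23, 2.52], [-1.04, 4.18], [0, 3.07], [-2.55, 2.55]. Speed limits (rad/s): [2.22, 2.22, 2.57, 3.14, 3.14, 3.14].

## Interface

Orientations are given as a unit quaternion [w, x, y, z].
In Python, from rig import bot gives the robot as it stands. Calls block until the motion is done:
- bot.move_to(position, orientation): joint-space move of the TCP to a pose.
- bot.servo_line(position, attitude=None, speed=150, until_force=None): straight line of the TCP; attitude=None keeps the orientation; speed is the mean speed in mm/s. With until_force (N) it stops when the force on the tool has changed by that much, and returns True; else False.
- bot.move_joints(angles): joint-space move.
- bot.move_gripper(opening, grip_force=None): finger opening in mm; grip_force is the grip in N (None keeps the last); returns when the fingers have stopped.
- bot.dwell(seconds).
- bot.ik(position, orientation): joint angles nearest the present ones, or None.
- bot.read_state(): the state.
- bot.read_camera(name): name is "scene" or "top" or "wrist"; returns a dict with "image" (480x640x3 uint8, blue, green, red), "depth" (480x640 float32, mm along the optical axis (not along the pixel's ray), 0 where there is no reading), "fovy" (degrees; the focal length in pixels is half the picture's height over the tangent of half this angle, whatever the lens; pixels are square), "cx", "cy" (the principal point, pixels), "eye" and "attitude" of the camera in the world; the wrist camera has in their place "mount" (4x4, takes a point from camera to tool coordinates, whose origin is the TCP and whose axes are the flange's). Camera axes: x right, y down, z forward; pixel columns grow to the right and rows downward; lengths in mm; the calibration is good to about 2 mm. The wrist camera is an equidistant fisheye: a pixel r from the principal point sees the ray r / f radians off the axis. A picture is of the moment at which its call begins: read the wrist's pose just before it.
A pose or a line that the arm cannot do raises bot.MotionError and nothing moves.
- bot.finish_job(): hands the job in; it is judged then, once.
The state is a dict: "clock": time; "joint_positions": joint angles; "qvel": joint speeds; "effort": joint torques, N m; "ee_pos": TCP position; "tool_rot": TCP orientation; "ft_force": force on the tool from outside, world axes, zero at the start; "moment": the same for the moment, N m; "grip_width": finger opening in mm; "grip_force": force on a finger pad.
Only numpy, scipy, OpenCV 4.12 (cv2) and the standard library are available. Lean on these libraries where they do the work, as an engineer would, in place of code of your own. Each camera call takes 0.05 s, during which the arm holds its last target. There are 200 camera calls.

## Working session

There is one attempt and no reset: what is moved stays moved. The work goes in short steps, each a Python script; the robot and the scene stay as the last script left them, time stands still between calls to the robot, and variables do not carry over. Pictures are saved under pics/ and viewed, at most 10 in all, crops included, and the job is handed in when it is done.

```bash
ls; mkdir -p pics; python3 - <<'E'
from rig import bot
import cv2,numpy as np,pickle
s=bot.read_state();print(s['clock'],s['ee_pos'],s['tool_rot'],s['ft_force'],s['grip_width'],bot.tip_reach)
d={}
for n in('top','scene'):
    c=bot.read_camera(n);d[n]=c;cv2.imwrite(f'pics/{n}0.png',c['image'])
    print(n,{k:v for k,v in c.items() if k not in('image','depth')})
pickle.dump(d,open('cam0.pkl','wb'))
E
```

```text
pics
0.0 [168.15189088 523.44464873 249.72287606] [-1.18894028e-04  1.54793355e-01  9.87946702e-01 -5.63159036e-04] [-0.32020511 -0.55270901 -0.88031248] 85.94738459526187 19.0
top {'fovy': 50.1301350846309, 'cx': 325.5814947827116, 'cy': 235.04102954787456, 'eye': array([605.71438371, -83.89964505, 980.68982736]), 'attitude': array([-0.00662861,  0.71093754, -0.7029457 ,  0.01977911])}
scene {'fovy': 57.907470806866414, 'cx': 322.70711316307995, 'cy': 241.85286694464517, 'eye': array([994.1368948 , 320.21278516, 766.86368402]), 'attitude': array([-0.11060694,  0.34339616,  0.88138274, -0.30497484])}
```

View pics/top0.png

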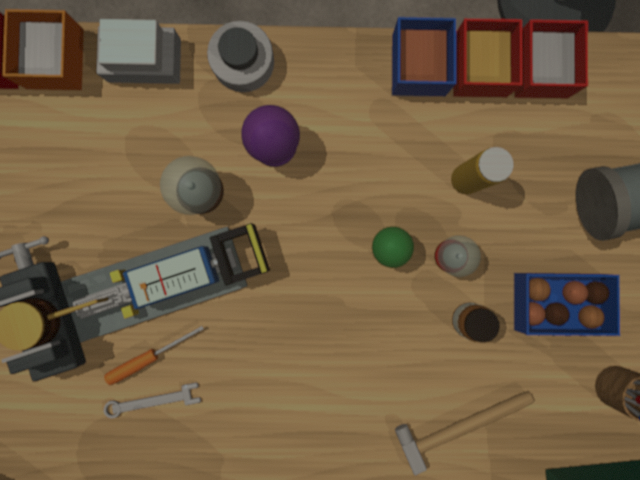

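View pics/scene0.png

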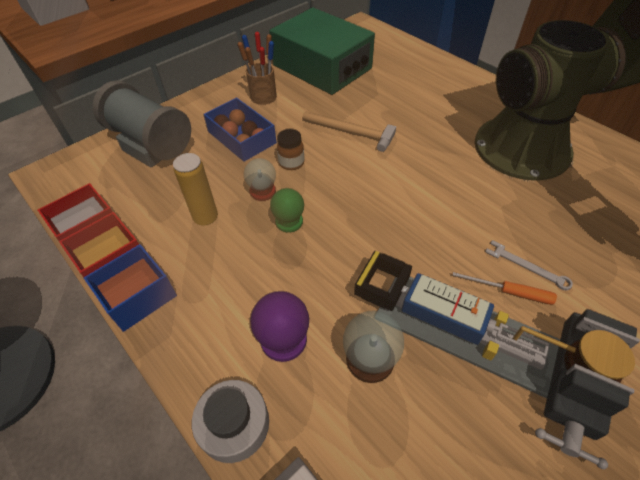

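Top view: the handle window is at about (238,252), the gauge at (168,277), and the stops at (116,277) and (127,311). The big globe is near the handle at (197,187) and the small one is at (458,257). The purple and green look-alikes are at (270,135) and (392,247).

```bash
cat > h.py <<'E'
import numpy as np,cv2
from scipy.spatial.transform import Rotation as R
def rot(q): return R.from_quat(np.r_[q[1:],q[0]])
def f(c): return 240/np.tan(np.radians(c['fovy'])/2)
def cloud(c):
    v,u=np.mgrid[:480,:640]; d=c['depth'].astype(float)
    p=np.stack([(u-c['cx'])/f(c)*d,(v-c['cy'])/f(c)*d,d],-1).reshape(-1,3)
    return (rot(c['attitude']).apply(p)+c['eye']).reshape(480,640,3)
def onplane(c,uv,z):
    uv=np.atleast_2d(np.array(uv,float))
    r=rot(c['attitude']).apply(np.c_[(uv[:,0]-c['cx'])/f(c),(uv[:,1]-c['cy'])/f(c),np.ones(len(uv))])
    return c['eye']+r*((z-c['eye'][2])/r[:,2])[:,None]
E
python3 - <<'E'
import pickle; from h import *
np.set_printoptions(precision=1,suppress=True)
d=pickle.load(open('cam0.pkl','rb'))
for n,c in d.items():
    P=cloud(c); hsv=cv2.cvtColor(c['image'],cv2.COLOR_BGR2HSV)
    print(n,'zero depth',(c['depth']==0).mean())
    H,S,V=[hsv[...,i].astype(int) for i in range(3)]
    z=P[...,2]
    v,u=np.mgrid[:480,:640]
    roi=((u>60)&(u<285)&(v>215)&(v<345)) if n=='top' else ((u>340)&(u<570)&(v>240)&(v<380))
    ms={'gaugeblue':roi&(H>95)&(H<125)&(S>110)&(z>40)&(z<95),'yellow':roi&(H>22)&(H<34)&(S>150)&(V>110),
        'black':roi&(S<110)&(V<60)&(z>55)&(z<85),'handleall':roi&(z>58)&(z<82)}
    for k,m in ms.items():
        m=cv2.morphologyEx(m.astype(np.uint8),cv2.MORPH_CLOSE,np.ones((3,3)))
        N,l,st,ce=cv2.connectedComponentsWithStats(m)
        for i in range(1,N):
            if st[i,4]<25: continue
            q=P[(l==i)]; q=q[(q[:,2]>0)&(q[:,2]<140)]
            if len(q)<10: continue
            zt=np.percentile(q[:,2],70)
            uv=np.argwhere(l==i)[:,::-1]; w=onplane(c,uv,{'gaugeblue':74,'black':70,'handleall':72}.get(k,zt))
            (cx,cy),(a,b),t=cv2.minAreaRect(w[:,:2].astype(np.float32))
            print(' ',k,st[i],'ztop%.0f'%zt,'rect c',np.array([cx,cy]),'size %.0f %.0f ang %.1f'%(a,b,t))
    g={'top':((u>155)&(u<228)&(v>150)&(v<220)),'scene':((u>340)&(u<405)&(v>305)&(v<385))}[n]
    q=P[g&(z>20)&(z<150)]; print(' globebig med',np.median(q,0),'zmax',np.percentile(q[:,2],99))
    t=q[q[:,2]>np.percentile(q[:,2],95)]; print('  top pts',t.mean(0))
    q=q[(q[:,2]>45)]
    s=np.linalg.lstsq(np.c_[2*q,np.ones(len(q))],(q**2).sum(1),rcond=None)[0]; print('  sphere',s[:3],np.sqrt(s[3]+s[:3]@s[:3]))
E
python3 - <<'E'
import cv2
t=cv2.imread('pics/top0.png')[140:350,60:300]; cv2.imwrite('pics/crop0.png',cv2.resize(t,None,fx=2.8,fy=2.8,interpolation=cv2.INTER_CUBIC))
E
```

```text
top zero depth 0.004013671875
  gaugeblue [199 247  16  37 192] ztop71 rect c [585.6 106.8] size 66 10 ang 18.5
  gaugeblue [124 272  14  36 105] ztop72 rect c [540.  240.8] size 65 6 ang 18.7
  yellow [247 225  19  47 204] ztop71 rect c [615.9  22. ] size 87 7 ang 19.3
  yellow [111 271  10  11  73] ztop47 rect c [562.  276.1] size 17 14 ang 19.8
  yellow [122 306  11  11  79] ztop46 rect c [499.8 254.8] size 17 15 ang 19.8
  black [210 226  51  60 952] ztop70 rect c [601.9  60. ] size 92 67 ang 19.3
  black [208 258   9  25  39] ztop63 rect c [575.8  98.9] size 45 4 ang 15.8
  black [ 61 324  10  21 103] ztop59 rect c [461.6 351.9] size 35 16 ang 1.7
  handleall [ 209  223   60   63 1462] ztop70 rect c [603.7  54.4] size 92 87 ang 19.3
  handleall [ 122  246   94   64 3504] ztop74 rect c [560.8 177.1] size 70 162 ang 19.2
  handleall [ 98 298   7   6  29] ztop75 rect c [520.7 291.5] size 7 11 ang 14.7
  handleall [ 61 334   6  11  48] ztop68 rect c [453.2 354.1] size 18 9 ang 1.7
 globebig med [718.6 128.5 117.2] zmax 132.44613519548471
  top pts [723.2 136.7 131.7]
  sphere [723.4
[... 462 characters left out ...]
  black [357 254  54  51 792] ztop71 rect c [607.8  58.5] size 98 73 ang 18.1
  black [566 329   4  16  36] ztop57 rect c [466.3 352.8] size 30 5 ang 28.6
  black [558 350  10  30 123] ztop61 rect c [518.4 375.6] size 58 11 ang 20.7
  handleall [ 355  250  142   88 4423] ztop74 rect c [580.3 135.8] size 100 258 ang 18.7
  handleall [515 329   8   9  41] ztop75 rect c [525.3 292.4] size 17 8 ang 3.9
  handleall [559 349  11  31 137] ztop73 rect c [517.7 376.7] size 59 11 ang 19.9
  handleall [345 353  53  20 126] ztop79 rect c [754.1 158.2] size 26 87 ang 38.1
 globebig med [738.4 144.9 116.2] zmax 132.8667139314855
  top pts [724.2 134.6 132.4]
  sphere [719.6 132.2  74.3] 57.675881650484186
```

View pics/crop0.png

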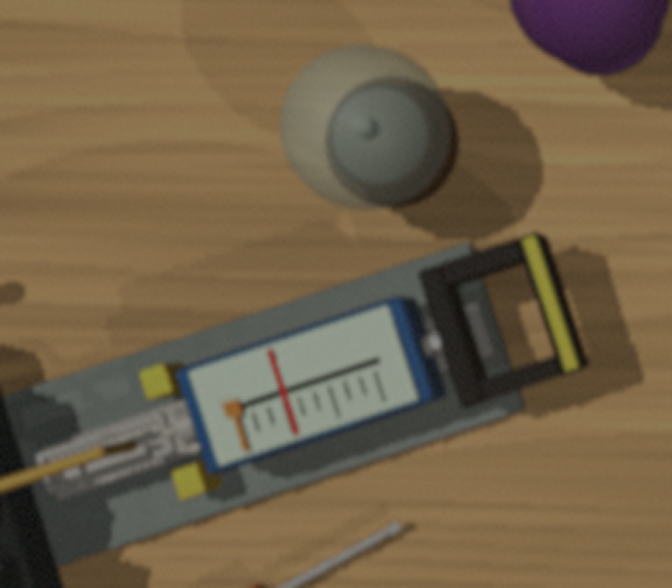

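The crop shows the handle and gauge home near the stops at crop (157,380) and (190,480). The orange pointer is at (235,408), with the red line about 30 mm to its right. I'll close the fingers, hover over the window and verify.

```bash
cat >> h.py <<'E'
A=np.radians(19.25); X=np.array([np.sin(A),-np.cos(A),0]); Y=np.array([np.cos(A),np.sin(A),0])
H0=np.array([603.6,55.0,0])
def quat(s=1):
    M=np.c_[s*X,-s*Y,[0,0,-1]]; q=R.from_matrix(M).as_quat(); return np.r_[q[3],q[:3]]
E
python3 - <<'E'
from rig import bot; from h import *; import pickle
np.set_printoptions(precision=2,suppress=True)
q0=np.array(bot.read_state()['joint_positions'])
b=None
for s in(1,-1):
    j=[bot.ik(H0+X*dx+[0,0,z],quat(s)) for dx,z in((0,200),(0,57),(110,57))]
    print(s,j)
    if all(x is not None for x in j):
        k=np.abs(np.array(j)[:,5]).max()
        if b is None or k<b[0]: b=(k,s)
s=b[1]; print('use',s); open('sgn','w').write(str(s))
bot.move_gripper(0,20)
bot.move_to(H0+[0,0,200],quat(s))
st=bot.read_state(); print(st['clock'],st['ee_pos'],st['grip_width'])
F=[]
for i in range(8): bot.dwell(.03);F.append(bot.read_state()['ft_force'])
print(np.mean(F,0),np.std(F,0))
w=bot.read_camera('wrist'); cv2.imwrite('pics/w1.png',w['image']); pickle.dump((st,w),open('w1.pkl','wb'))
E
```

```text
1 [None, None, None]
-1 [array([ 0.03,  0.47,  1.41, -0.  ,  1.26, -0.31]), array([ 0.03,  0.64,  1.51, -0.  ,  0.99, -0.31]), array([-0.13,  0.71,  1.39, -0.  ,  1.04, -0.47])]
use -1
3.1583 [603.5   55.85 200.12] -0.14138337202382073
[-0.09  0.11 -0.34] [0.58 0.46 0.33]
```

View pics/w1.png

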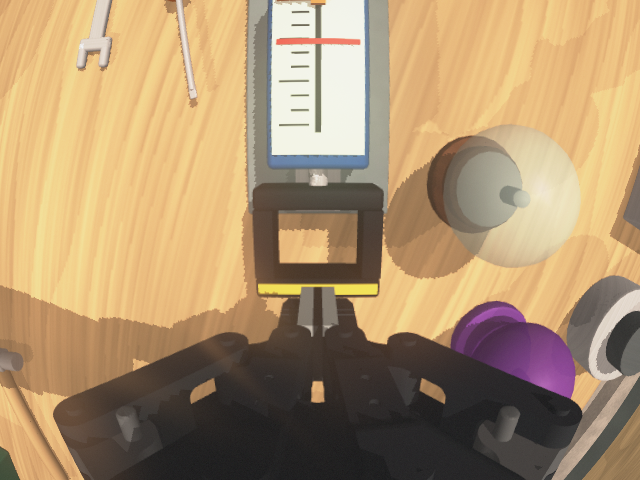

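The wrist view shows the fingers at column 317, laterally aligned with the window at column 318. The handle spans rows 184–295. I'll check the fore-aft position with rays, then descend.

```bash
cat >> h.py <<'E'
def wray(w,st,uv,z):
    fl=f(w); d=np.array(uv,float)-[w['cx'],w['cy']]; r=np.hypot(*d); th=r/fl
    v=np.r_[d/r*np.sin(th),np.cos(th)]; M=np.array(w['mount']); T=rot(st['tool_rot'])
    o=T.apply(M[:3,3])+st['ee_pos']; v=T.apply(M[:3,:3]@v); return o+v*(z-o[2])/v[2]
def rigc(p): d=np.asarray(p)-H0; return np.array([d@X,d@Y,p[2]])
def force(bot,n=10):
    F=[]
    for i in range(n): bot.dwell(.01);F.append(bot.read_state()['ft_force'])
    return np.mean(F,0)
E
python3 - <<'E'
from rig import bot; from h import *; import pickle
np.set_printoptions(precision=2,suppress=True)
st,w=pickle.load(open('w1.pkl','rb'))
for uv,z in(((318,295),70),((318,284),70),((318,184),70),((318,264),70),((279,250),70),((357,250),70),((279,211),30),((318,168),74)): print(uv,rigc(wray(w,st,uv,z)))
s=int(open('sgn').read())
bot.servo_line(H0+[0,0,90],quat(s),speed=150)
b=force(bot); hit=bot.servo_line(H0+[0,0,57],speed=60,until_force=6)
x=bot.read_state(); F=force(bot,15)
print(hit,x['clock'],rigc(x['ee_pos']),F-b,F)
np.save('base.npy',F)
E
```

```text
(318, 295) [42.04 -0.75 70.  ]
(318, 284) [33.27 -0.77 70.  ]
(318, 184) [-39.61  -0.94  70.  ]
(318, 264) [17.83 -0.81 70.  ]
(279, 250) [  7.41 -28.67  70.  ]
(357, 250) [ 7.3  27.02 70.  ]
(279, 211) [-13.72 -32.24  30.  ]
(318, 168) [-50.87  -0.97  74.  ]
False 5.1417 [ 0.03  0.1  57.06] [-0.04 -0.13 -0.09] [-0.05 -0.03 -0.07]
```

```bash
python3 - <<'E'
from rig import bot; from h import *; import pickle
b=np.load('base.npy'); L=[]
dx=8
bot.servo_line(H0+X*dx+[0,0,57],speed=40)
while dx<125:
    dx+=3 if not L or L[-1][2]<7 else 1.5
    bot.servo_line(H0+X*dx+[0,0,57],speed=25)
    F=-(force(bot,8)-b)@X; st=bot.read_state(); p=rigc(st['ee_pos'])
    L.append((st['clock'],p[0],F))
    if F>9: break
print('\n'.join('%.2f %.1f %.2f'%l for l in L))
np.save('pull.npy',L)
c=bot.read_camera('scene'); w=bot.read_camera('wrist'); t=bot.read_camera('top'); pickle.dump((bot.read_state(),w,c,t),open('p1.pkl','wb'))
cv2.imwrite('pics/p1.png',np.hstack([cv2.resize(c['image'][230:390,330:530],(400,320)),cv2.resize(t['image'][210:330,100:250],(400,320))]))
cv2.imwrite('pics/p1w.png',w['image'])
E
```

```text
5.95 11.0 -0.06
6.28 14.1 0.49
6.62 17.1 -0.04
6.95 20.1 -0.05
7.28 23.1 -0.08
7.62 26.1 -0.19
7.95 29.1 0.12
8.28 32.1 -0.08
8.62 35.2 -0.18
8.95 38.2 -0.03
9.28 41.1 0.14
9.62 44.1 0.08
9.95 47.2 0.10
10.28 50.2 0.09
10.62 53.2 -0.18
10.95 56.1 -0.33
11.28 59.1 0.19
11.62 61.8 4.05
11.95 64.8 4.67
12.28 67.8 5.57
12.62 70.7 6.54
12.95 73.6 7.10
13.27 75.0 7.37
13.58 76.4 7.67
13.90 77.9 8.02
14.22 79.3 8.69
14.53 80.8 8.83
14.85 82.3 9.32
```

View pics/p1.png

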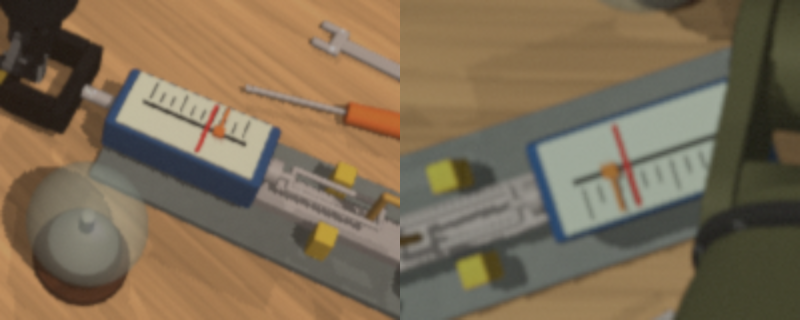

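View pics/p1w.png

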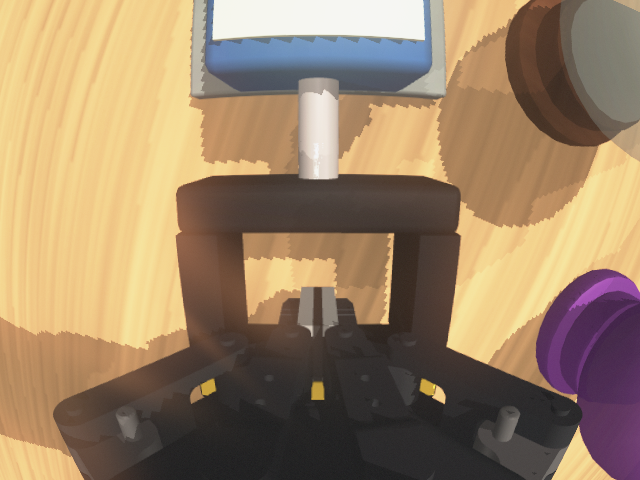

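The gauge is off the stops with its rod drawn out. The pointer at (611,172) is just short of the red line at (627,165). The force is 9.3 N, on the 0.25 N/mm slope. Next: measure the remaining pointer gap by colour and close it.

```bash
cat >> h.py <<'E'
def gap(c,roi):
    "pointer minus red line along rig x, mm, on the gauge's top"
    h=cv2.cvtColor(c['image'],cv2.COLOR_BGR2HSV).astype(int); u0,u1,v0,v1=roi
    m=np.zeros((480,640),bool); m[v0:v1,u0:u1]=1
    S=m&(h[...,1]>120)&(h[...,2]>90)
    red=S&((h[...,0]<5)|(h[...,0]>174)); org=S&(h[...,0]>=7)&(h[...,0]<=17)
    def pr(k):
        uv=np.argwhere(k)[:,::-1]; P=onplane(c,uv,74)
        P=P-H0; return np.c_[P@X,P@Y]
    a,b=pr(red),pr(org)
    md=lambda q:np.median(q,0)
    return len(a),len(b),md(a),md(b),md(b)[0]-md(a)[0]
ROI=dict(scene=(385,470,260,320),top=(135,235,240,310))
E
python3 - <<'E'
from rig import bot; from h import *; import pickle
np.set_printoptions(precision=1,suppress=True)
d0=pickle.load(open('cam0.pkl','rb')); st,w,c,t=pickle.load(open('p1.pkl','rb'))
print('start',gap(d0['top'],(135,200,262,310)),gap(d0['scene'],(425,490,285,325)))
print('p1',gap(t,ROI['top']),gap(c,ROI['scene']))
b=np.load('base.npy')
bot.servo_line(H0+X*90+[0,0,57],speed=20)
F=-(force(bot,15)-b)@X; p=rigc(bot.read_state()['ee_pos'])
c=bot.read_camera('scene');t=bot.read_camera('top')
print('90',p,F,bot.read_state()['clock'],gap(t,ROI['top']),gap(c,ROI['scene']))
cv2.imwrite('pics/p2.png',np.hstack([cv2.resize(c['image'][250:330,380:480],(400,320),interpolation=cv2.INTER_CUBIC),cv2.resize(t['image'][230:310,140:240],(400,320),interpolation=cv2.INTER_CUBIC)]))
E
```

```text
start (32, 37, array([-140.3,   -2.5]), array([-172.5,   -1.6]), np.float64(-32.24970297950554)) (44, 385, array([-137.7,   -0.3]), array([-167.1,  -42.5]), np.float64(-29.432705275877993))
p1 (32, 37, array([-96.4,  -2.6]), array([-107.3,   -1.2]), np.float64(-10.93304025269444)) (43, 1419, array([-93.7,  -1.2]), array([-91.8, -51. ]), np.float64(1.9776798251187273))
90 [89.  -0.  56.9] 10.796249282803132 15.725 (20, 54, array([-96.3, -10.1]), array([-99.6,  -3.1]), np.float64(-3.3070241524156074)) (30, 1429, array([-93.7,   6. ]), array([-92. , -50.8]), np.float64(1.7212757729294026))
```

View pics/p2.png

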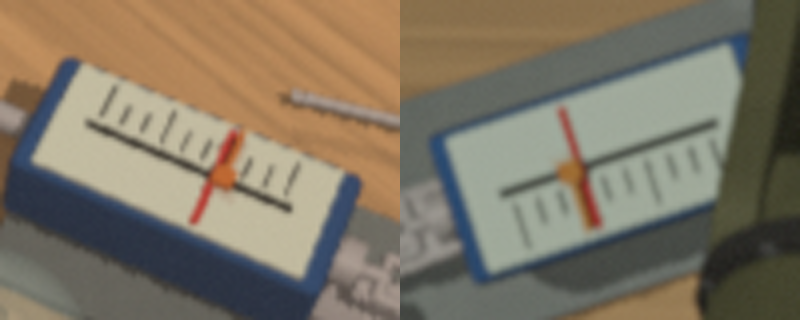

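The pointer is about 3–4 mm short of the red line at 10.8 N. I'll draw out the rest and hold.

```bash
python3 - <<'E'
from rig import bot; from h import *
b=np.load('base.npy'); fx=lambda n=15:-(force(bot,n)-b)@X
x=lambda:rigc(bot.read_state()['ee_pos'])[0]
bot.servo_line(H0+X*93.6+[0,0,57],speed=15); bot.dwell(.1); print(x(),fx())
e=93.2-x(); bot.servo_line(H0+X*(93.6+e)+[0,0,57],speed=5)
for i in range(6):
    bot.dwell(.25); print('%.2f %.2f %.2f'%(bot.read_state()['clock'],x(),fx()))
c=bot.read_camera('scene');t=bot.read_camera('top')
cv2.imwrite('pics/p3.png',np.hstack([cv2.resize(c['image'][250:330,380:480],(400,320),interpolation=cv2.INTER_CUBIC),cv2.resize(t['image'][230:310,140:240],(400,320),interpolation=cv2.INTER_CUBIC)]))
E
```

```text
92.4946755843627 11.61889734246824
16.89 93.18 11.98
17.27 93.18 11.89
17.64 93.14 11.95
18.02 93.17 11.98
18.39 93.15 12.03
18.77 93.17 12.03
```

View pics/p3.png

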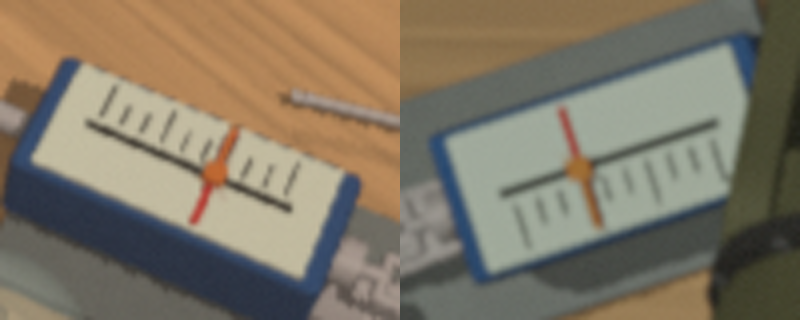

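The pointer sits on the red line in both views at 12.0 N. I'll finish the hold, ease back and push home.

```bash
python3 - <<'E'
from rig import bot; from h import *
b=np.load('base.npy'); fx=lambda n=10:(force(bot,n)-b)@X
x=lambda:rigc(bot.read_state()['ee_pos'])[0]
bot.dwell(.5)
P=lambda d:H0+X*d+[0,0,57]
bot.servo_line(P(58),speed=18); print('eased',bot.read_state()['clock'],x(),fx())
bot.servo_line(P(38),speed=30); print('free',x(),fx())
hit=bot.servo_line(P(-5),speed=22,until_force=9); print('push',hit,bot.read_state()['clock'],x(),fx())
d=x()
while d>-22 and not hit:
    d-=1; bot.servo_line(P(d),speed=12); F=fx(8); print('%.1f %.2f %.2f'%(d,x(),F))
    if F>5: break
print(bot.read_state()['clock'])
E
```

```text
eased 21.6583 58.09204573504144 -0.06428417415207476
free 38.062024679848996 0.19186699236249777
push False 24.75 -4.987287549502947 1.0761070372595505
-6.0 -6.11 0.79
-7.0 -7.12 0.81
-8.0 -8.10 0.74
-9.0 -9.10 0.89
-10.0 -10.07 0.86
-11.0 -11.08 0.32
-12.0 -12.08 0.75
-13.0 -13.09 0.58
-14.0 -14.09 0.37
-15.0 -15.10 0.93
-16.0 -16.10 0.78
-17.0 -17.08 0.74
-18.0 -18.09 0.83
-19.0 -19.09 0.83
-20.0 -20.07 0.86
-21.0 -21.10 0.65
-22.0 -22.11 0.88
30.2167
```

No stop contact yet. The original pictures put the gauge's rear about 14 mm off the stop faces at the start, so the real home is a bit further. I'll continue slowly.

```bash
python3 - <<'E'
from rig import bot; from h import *
b=np.load('base.npy'); fx=lambda n=10:(force(bot,n)-b)@X
x=lambda:rigc(bot.read_state()['ee_pos'])[0]
P=lambda d:H0+X*d+[0,0,57]
hit=bot.servo_line(P(-45),speed=12,until_force=6); print(hit,bot.read_state()['clock'],x(),fx())
c=bot.read_camera('scene');t=bot.read_camera('top')
cv2.imwrite('pics/p4.png',np.hstack([cv2.resize(c['image'][240:380,380:555],(400,320),interpolation=cv2.INTER_CUBIC),cv2.resize(t['image'][230:342,90:230],(400,320),interpolation=cv2.INTER_CUBIC)]))
E
```

```text
True 30.8 -24.004148649231713 1.8541636151564334
```

View pics/p4.png

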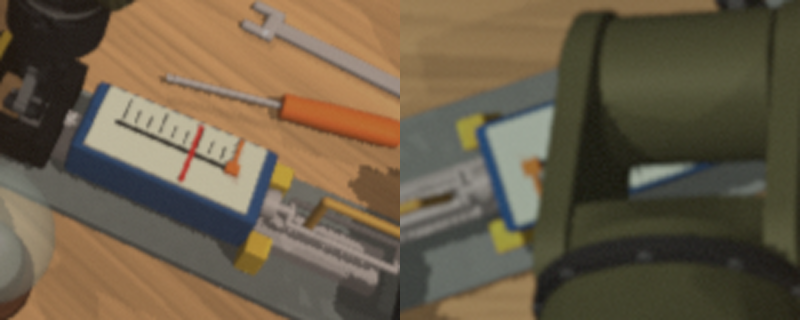

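The gauge now appears against the yellow stops at (280,178) and (255,250). I'll confirm by pressing gently in small steps.

```bash
python3 - <<'E'
from rig import bot; from h import *
b=np.load('base.npy'); fx=lambda n=10:(force(bot,n)-b)@X
x=lambda:rigc(bot.read_state()['ee_pos'])[0]
d=-24
while d>-36:
    d-=.6; bot.servo_line(H0+X*d+[0,0,57],speed=10); F=fx(8); print('%.1f %.2f %.2f'%(d,x(),F))
    if F>7: break
print(bot.read_state()['clock'])
E
```

```text
-24.6 -24.11 6.24
-25.2 -24.16 10.57
31.6167
```

Firm stop reached. Back off to the window centre, lift, check and hand in.

```bash
python3 - <<'E'
from rig import bot; from h import *
np.set_printoptions(precision=1,suppress=True)
bot.servo_line(H0-X*10+[0,0,57],speed=40); bot.servo_line(H0-X*10+[0,0,150],speed=120)
bot.servo_line(H0-X*10+[0,0,250],speed=150)
st=bot.read_state(); w=bot.read_camera('wrist'); c=bot.read_camera('scene')
print(st['clock'],(force(bot)-np.load('base.npy')))
cv2.imwrite('pics/end.png',np.hstack([cv2.resize(c['image'],(400,300)),cv2.resize(w['image'],(400,300))]))
E
```

```text
33.8917 [ 0.3 -0.1  0.1]
```

View pics/end.png

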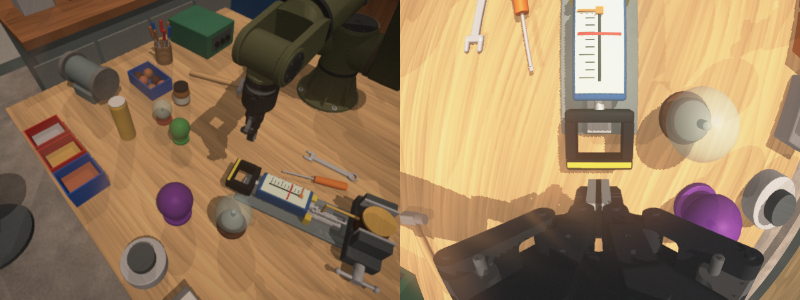

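The gauge and handle are home, the pointer is back at zero, the globes stand where they were, and the tool is clear.

```bash
python3 -c "
from rig import bot
print(bot.finish_job())"
```

```text
the job is handed in; nothing more can be done
None
```

Job handed in at about 34 s: the hook was pulled to 12.0 N with the pointer on the red line and held for over 2 s, then the handle was eased back and, with the gauge, pushed firmly against the yellow stops; both globes were left undisturbed.

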